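Unpack the sensor modules face up for lens inspection

TASK

Clear the inspection mat first by hanging the basket of lens caps by its handle on the two-pronged hook stand. Then unpack every sensor module from the foam tray: raise its free end first so that the other end slides out from under the foam lip, turn it over, and leave it lying flat on the mat with its lenses up. Let go of everything and leave the other things on the bench as they are.

Things in the scene. Friction and masses are not known exactly. Their poses are not given: they have to be found in the camera images.
- foam_tray: Fixed dark grey foam insert 163 x 256 mm; origin on the bench under its middle, z up, +x = lip end, away from the robot. Three equal pockets at y = -80, 0, +80 mm, long side along x; a module in one has its centre at (0, y, 30) mm, underside 15 mm over the bench. For x > -8 mm foam walls stand round it (43 mm inside, up to z = 45 mm, level with its top).
- foam_lip (a point): Middle of the lower front edge of the foam lip (z = 49 mm, 43.5 mm behind the tray's middle). The lip covers the far 6.5 mm of every module, 4 mm above it, and is 9 mm thick, so a module comes out only by raising its near end first, then drawing it up and away from the lip.
- foam_channel (a point): Middle of the open finger channel at the near side of the tray (x = -40 mm in the tray, floor at z = 6 mm). For tray x < -8 mm the modules' sides stand free, 40 mm apart, on strips 24 mm wide. At x = -65 to -53 mm each pocket ends in a stop 24 mm wide and 12 mm higher than the pocket floor.
- mat: Fixed flat black rubber inspection mat, 250 x 190 mm (x, y), 3 mm thick; origin at the centre of its underside, z up.
- basket: Loose sheet steel basket, 80 x 110 mm (x, y), walls 50 mm high and 3 mm thick, 0.2 kg, black lens caps fixed inside; origin at the centre of its underside, z up. A rigid bail stands on it: two thin uprights at y = -53 and +53 mm and a dark round bar 10 mm thick along y at 125 mm height. Stands on the mat at the start.
- basket_bar (a point): Middle of the basket's handle bar; axes as the basket's (the bar runs along y).
- hook_stand: Fixed bench stand: base plate 140 x 110 x 12 mm, two equal steel prongs 8 mm thick at y = -28 and +28 mm pointing to its -x; origin on the bench, z up. Each runs from its post (x = 58, z = 205 mm) down to a level valley at x = 2 to -22, centre line z = 186 mm, then up to a tip at x = -36, z = 210 mm. The 48 mm gap between them is open for fingers.
- hook_seat (a point): Where the middle of the handle bar comes to lie when the basket hangs: over the valleys, midway between the prongs, 195 mm above the bench; axes as the stand's. The bar may lie up to 12 mm either way along x.
- sensor_1: Loose aluminium sensor module, a rectangular block 100 x 40 x 30 mm (x, y, z), 0.16 kg; origin at its centre, z axis out of the black face with two round lenses (a large one on the +x side of it, a small one on the -x side), the opposite face has a white plate. Starts in one of the foam pockets, lenses down, its +x end under the lip. May be absent.
- sensor_2: Loose aluminium sensor module, a rectangular block 100 x 40 x 30 mm (x, y, z), 0.16 kg; origin at its centre, z axis out of the black face with two round lenses (a large one on the +x side of it, a small one on the -x side), the opposite face has a white plate. Starts in one of the foam pockets, lenses down, its +x end under the lip. May be absent.
- sensor_3: Loose aluminium sensor module, a rectangular block 100 x 40 x 30 mm (x, y, z), 0.16 kg; origin at its centre, z axis out of the black face with two round lenses (a large one on the +x side of it, a small one on the -x side), the opposite face has a white plate. Starts in one of the foam pockets, lenses down, its +x end under the lip. May be absent.
- wash_bottle: White wash bottle 59 mm wide, 141 mm tall, at the back of the bench; bystander, to be left alone; origin at the centre of its underside.
- flux_bottle: Beige bottle with white cap, 63 mm wide, 155 mm tall, at the back right; bystander, to be left alone; origin at the centre of its underside.
- tape_roll: Black tape roll, 104 mm across, 48 mm high, lying at the right; bystander, to be left alone; origin at the centre of its underside.
- side_cutters: Red-handled cutters 164 mm long lying on the bench; bystander, to be left alone; origin at the centre of its underside.
- long_pliers: Blue-handled pliers, 164 mm long, lying on the bench; bystander, to be left alone; origin at the centre of its underside.

How it is judged:
On the way, in this order (a step that is already met when the one before it is completed fails the run):
1. the basket hangs by its handle on both prongs, released (horizontal distance between basket_bar and hook_seat below 0.028 m and z of basket_bar in the frame of hook_stand between 0.183 and 0.207 m and angle between basket's own z axis and vertical below 0.3 rad and contact force between basket and hook_stand above 0.5 N and contact force between basket and the fingers below 0.05 N and linear speed of basket below 0.08 m/s), for 0.3 s.
2. a module lies flat on the mat, lenses up (((angle between sensor_1's own z axis and vertical below 0.12 rad and x of sensor_1 in the frame of mat between -0.125 and 0.125 m and y of sensor_1 in the frame of mat between -0.095 and 0.095 m and z of sensor_1 in the frame of mat between 0.013 and 0.023 m and linear speed of sensor_1 below 0.03 m/s) or (angle between sensor_2's own z axis and vertical below 0.12 rad and x of sensor_2 in the frame of mat between -0.125 and 0.125 m and y of sensor_2 in the frame of mat between -0.095 and 0.095 m and z of sensor_2 in the frame of mat between 0.013 and 0.023 m and linear speed of sensor_2 below 0.03 m/s) or (angle between sensor_3's own z axis and vertical below 0.12 rad and x of sensor_3 in the frame of mat between -0.125 and 0.125 m and y of sensor_3 in the frame of mat between -0.095 and 0.095 m and z of sensor_3 in the frame of mat between 0.013 and 0.023 m and linear speed of sensor_3 below 0.03 m/s))), for 0.2 s.
At the end, for the whole second after the job is handed in: The basket hangs at rest on both prongs by its bar (bar within 28 mm sideways and 12 mm in height of the seat, basket upright within 0.3 rad), and every module present lies at rest on the mat with its lens face up (within 0.12 rad), its centre over the mat (all of step 1 and angle between each of sensor_1, sensor_2, sensor_3's own z axis and vertical below 0.12 rad and x of sensor_1 in the frame of mat between -0.125 and 0.125 m and y of sensor_1 in the frame of mat between -0.095 and 0.095 m and z of sensor_1 in the frame of mat between 0.013 and 0.023 m and linear speed of each of sensor_1, sensor_2, sensor_3 below 0.03 m/s and x of sensor_2 in the frame of mat between -0.125 and 0.125 m and y of sensor_2 in the frame of mat between -0.095 and 0.095 m and z of sensor_2 in the frame of mat between 0.013 and 0.023 m and x of sensor_3 in the frame of mat between -0.125 and 0.125 m and y of sensor_3 in the frame of mat between -0.095 and 0.095 m and z of sensor_3 in the frame of mat between 0.013 and 0.023 m); the robot touches nothing.
It fails at once if a bottle is knocked over (angle between any of wash_bottle, flux_bottle's own z axis and vertical above 0.6 rad).
It fails at once if a bystander is pushed more than 50 mm (distance of any of wash_bottle, flux_bottle, tape_roll, side_cutters, long_pliers from where it was at the start of the episode above 0.05 m).
Of sensor_1, sensor_2, sensor_3 only 2 to 3 are there at a start; the rules pass over those that are not, and their reading is None.
At some moment in a run one of sensor_1, sensor_2, sensor_3, basket may be knocked a few centimetres aside while the robot is not near it.
Once in a run the grip may slacken for a moment while it holds something.
It also fails if it takes over 210 s, if anything falls off the work surface, if the arm or the gripper's body presses on something with over 40 N, if the wrist force passes 120 N, or if a joint passes its speed limit or range.

ROBOT

A 6-joint arm with a two-finger parallel gripper is mounted at the origin on a cart in front of the work surface, level with it; the furniture and walls round the work are solid. World frame = base frame: x ahead of the robot, y to its left, z up, the work surface at z = 0. Lengths are in m, angles in rad, forces in N, time in s.
With the tool pointing down it reaches from about 0.275 to 0.875 m from the base axis. Payload 12.5 kg.
Tool frame: the origin (TCP) lies between the finger pads; the fingertips stand 14 mm ahead of it and the grasp point (between the pads) lies 5 mm behind it; z points along the fingers, y is the line along which they close (so a half turn about z gives the same grasp; the last joint's range is limited). The gripper opens to 85 mm and grips with 20 to 120 N. Pads are 22 mm wide; open, the fingers measure 114 mm over their backs; the gripper's body (76 mm by 85 mm) begins 54 mm behind the grasp point. The pads swing forward as they close: fully open they stand 13 mm farther back than shut.
Start: joints at [1.18, 0.351, 1.652, -0, 1.139, -0.085], TCP at [0.166, 0.524, 0.245] pointing down, gripper open.
Joint ranges: [-2.75, 2.75], [-0.79, 2.1], [0.01, 2.65], [-1.57, 4.71], [0.07, 3.14], [-2.87, 2.87]. Speed limits (rad/s): [2.22, 2.22, 2.79, 3.14, 3.14, 3.14].

INTERFACE

Orientations are given as a unit quaternion [w, x, y, z].
In Python, from workcell import robot gives the robot as it stands. Calls block until the motion is done:
- robot.movep(position, orientation): joint-space move of the TCP to a pose.
- robot.movel(position, frame=None, vel=0.15): straight line of the TCP; frame=None keeps the orientation; vel is the mean speed in m/s.
- robot.move_joints(angles): joint-space move.
- robot.command_gripper(opening, f_grip=None): opening from 0.0 (shut) to 1.0 (fully open); f_grip is the grip in N (None keeps the last); returns when the fingers have stopped.
- robot.dwell(seconds).
- robot.solve_ik(position, orientation): joint angles nearest the present ones, or None.
- robot.capture(name): name is "scene" or "side" or "wrist"; returns the picture (480x640x3 uint8, red, green, blue); there is no depth.
- robot.camera_model(name): a dict with "fx", "fy", "cx", "cy" (pixels), "eye" and "rotation" of the camera in the world. Camera axes: x right, y down, z forward; pixel columns grow to the right and rows downward; lengths in m; the calibration is good to about 2 mm. A picture is of the moment at which its call begins: read the wrist's pose just before it. camera_model takes no time and is no camera call; for the wrist camera it gives the pose at the moment of the call.
A pose or a line that the arm cannot do raises robot.IKError and nothing moves.
- robot.finish_job(): hands the job in; it is judged then, once.
Readings, each from a call of its own:
- robot.current_t(): time.
- robot.current_joint_pos(): joint angles.
- robot.current_dq(): joint speeds.
- robot.current_joint_torque(): joint torques, N m.
- robot.current_eef_pos(): TCP position.
- robot.current_ee_rot(): TCP orientation.
- robot.current_force(): force on the tool from outside, world axes, zero at the start.
- robot.current_moment(): the same for the moment, N m.
- robot.current_finger_gap(): opening from 0.0 (shut) to 1.0 (fully open).
- robot.current_grip_force(): force on a finger pad.
Only numpy, scipy, OpenCV 4.12 (cv2) and the standard library are available. Lean on these libraries where they do the work, as an engineer would, in place of code of your own. Each camera call takes 0.05 s, during which the arm holds its last target. There are 200 camera calls.

## Working session

There is one attempt and no reset: what is moved stays moved. The work goes in short steps, each a Python script; the robot and the scene stay as the last script left them, time stands still between calls to the robot, and variables do not carry over. Pictures are saved under pics/ and viewed, at most 14 in all, crops included, and the job is handed in when it is done.

```bash
mkdir -p pics; ls; cat > h.py <<'E'
import numpy as np, cv2
from workcell import robot
def snap(cam,name):
    m=robot.camera_model(cam); im=robot.capture(cam); cv2.imwrite(f'pics/{name}.png',im[:,:,::-1]); np.save(f'pics/{name}.npy',np.array([m],dtype=object),allow_pickle=True); return im,m
def ray(m,u,v):
    d=np.array([(u-m['cx'])/m['fx'],(v-m['cy'])/m['fy'],1.0]); return np.array(m['eye']),np.array(m['rotation'])@d
def onplane(m,u,v,z):
    e,d=ray(m,u,v); return e+d*(z-e[2])/d[2]
def proj(m,p):
    c=np.array(m['rotation']).T@(np.array(p)-np.array(m['eye'])); return np.array([m['fx']*c[0]/c[2]+m['cx'],m['fy']*c[1]/c[2]+m['cy']])
E
python3 - <<'E'
from h import *
for c in('scene','side'):
    im,m=snap(c,c+'0'); print(m)
m=robot.camera_model('wrist');print(m, robot.current_ee_rot(),robot.current_t())
a=cv2.imread('pics/scene0.png');b=cv2.imread('pics/side0.png')
E
```

```text
pics
{'fx': 451.24167986392087, 'fy': 451.24167986392087, 'cx': 309.57537404682597, 'cy': 241.67607818550056, 'eye': array([-0.64971954,  0.65020425,  0.77428988]), 'rotation': array([ 0.27045937, -0.39778342,  0.73876348, -0.47206843])}
{'fx': 442.51796531277455, 'fy': 442.51796531277455, 'cx': 321.0213094859091, 'cy': 239.19698544257275, 'eye': array([ 0.44659501, -1.06730375,  0.82414698]), 'rotation': array([-0.46002541,  0.8861143 , -0.04946974,  0.02703367])}
{'fx': 389.77332549901837, 'fy': 389.77332549901837, 'cx': 322.68479577276736, 'cy': 238.79022120928659, 'eye': array([0.08899739, 0.54883817, 0.37329543]), 'rotation': array([0.1288798 , 0.79610707, 0.58372528, 0.0941718 ])} [-1.21866012e-04  1.52319634e-01  9.88331141e-01 -5.19852144e-04] 0.1
```

View pics/scene0.png

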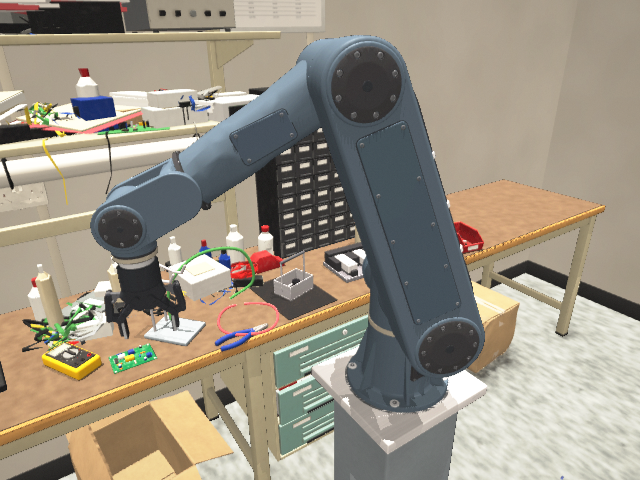

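View pics/side0.png

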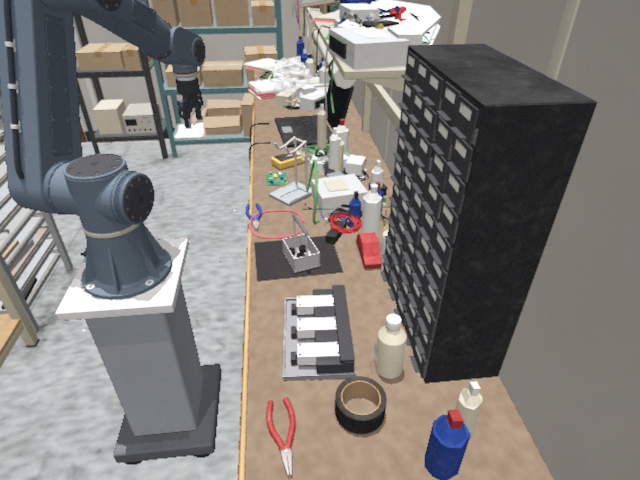

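The side view shows three white-plated modules in the tray at (320,335), the basket on the mat at (300,252), and the hook stand at (290,190). The cutters are at (283,430) and the pliers at (255,215). I'll get rough positions from these.

```bash
cat >> h.py <<'E'
from scipy.spatial.transform import Rotation as R
def q2m(q): return R.from_quat(np.roll(q,-1)).as_matrix()
def m2q(M): return np.roll(R.from_matrix(M).as_quat(),1)
_cm=robot.camera_model
def snap(cam,name):
    m=cm(cam); im=robot.capture(cam); cv2.imwrite(f'pics/{name}.png',im[:,:,::-1]); np.save(f'pics/{name}.npy',m,allow_pickle=True); return im,m
def cm(cam):
    m=dict(_cm(cam)); m['rotation']=q2m(m['rotation']); return m
def load(name): return np.load(f'pics/{name}.npy',allow_pickle=True).item()
def down(yaw):  # tool down, tool y axis at angle yaw+90deg in world; x axis = yaw
    c,s=np.cos(yaw),np.sin(yaw); return m2q(np.array([[c,s,0],[s,-c,0],[0,0,-1.]]))
E
python3 - <<'E'
from h import *
m=cm('side')
for n,u,v,z in [('tray NL',288,297,0),('tray NR',283,377,0),('trayFR',353,373,0),('mat l',257,240,.003),('mat nr',256,278,.003),('mat fr',341,273,.003),('mat fl',330,238,0.003),('basket',302,262,0.0),('st',268,195,0.012),('st',290,183,.012),('st',312,192,.012),('st',291,205,.012),('cab',430,378,0),('cab',388,270,0),('hooktip?',296,140,.2)]:
    print(n,onplane(m,u,v,z).round(3))
m=cm('wrist'); T=q2m(robot.current_ee_rot()); p=robot.current_eef_pos()
print(T.T@(m['eye']-p), (T.T@m['rotation']).round(3)); print(T.round(3))
for P in [(.5,0,.4),(.45,.3,.45),(.45,-.2,.4)]:
  for y in (0,np.pi):
    print(P,y,robot.solve_ik(P,down(y)))
E
```

```text
tray NL [ 0.46  -0.166  0.   ]
tray NR [ 0.435 -0.428  0.   ]
trayFR [ 0.593 -0.434  0.   ]
mat l [0.375 0.111 0.003]
mat nr [ 0.373 -0.079  0.003]
mat fr [ 0.618 -0.084  0.003]
mat fl [0.61  0.096 0.003]
basket [ 0.51  -0.016  0.   ]
st [0.415 0.385 0.012]
st [0.501 0.471 0.012]
st [0.579 0.39  0.012]
st [0.496 0.303 0.012]
cab [ 0.762 -0.467  0.   ]
cab [ 0.759 -0.082  0.   ]
hooktip? [0.528 0.44  0.2  ]
[ 0.08032867  0.00029961 -0.12850974] [[ 0.    -0.949 -0.315]
 [ 1.     0.     0.001]
 [-0.001 -0.315  0.949]]
[[-0.954  0.301 -0.   ]
 [ 0.301  0.954 -0.001]
 [ 0.    -0.001 -1.   ]]
(0.5, 0, 0.4) 0 [-9.31345840e-02  1.39044245e-01  1.54612400e+00 -4.44089210e-16
  1.45642441e+00  1.47766174e+00]
(0.5, 0, 0.4) 3.141592653589793 [-9.31345840e-02  1.39044245e-01  1.54612400e+00 -4.44089210e-16
  1.45642441e+00 -1.66393091e+00]
(0.45, 0.3, 0.45) 0 [ 5.01917789e-01  2.07744874e-01  1.34917767e+00 -4.44089210e-16
  1.58467011e+00  2.07271412e+00]
(0.45, 0.3, 0.45) 3.141592653589793 [ 5.01917789e-01  2.07744874e-01  1.34917767e+00 -4.44089210e-16
  1.58467011e+00 -1.06887854e+00]
(0.45, -0.2, 0.4) 0 [-5.12792416e-01  1.23758765e-01  1.56367808e+00 -4.44089210e-16
  1.45415580e+00  1.05800391e+00]
(0.45, -0.2, 0.4) 3.141592653589793 [-5.12792416e-01  1.23758765e-01  1.56367808e+00 -4.44089210e-16
  1.45415580e+00 -2.08358874e+00]
```

```bash
python3 - <<'E'
from h import *
robot.movel([.166,.524,.42])
q=down(np.pi)
for n,P in [('w_st',(.40,.38,.47)),('w_ba',(.38,.01,.47)),('w_tr',(.40,-.295,.42))]:
    robot.movep(P,q); robot.dwell(.2); snap('wrist',n)
im=np.hstack([cv2.imread(f'pics/{n}.png') for n in ('w_st','w_ba')]); 
print(robot.current_t())
E
```

```text
5.8167
```

View pics/w_st.png

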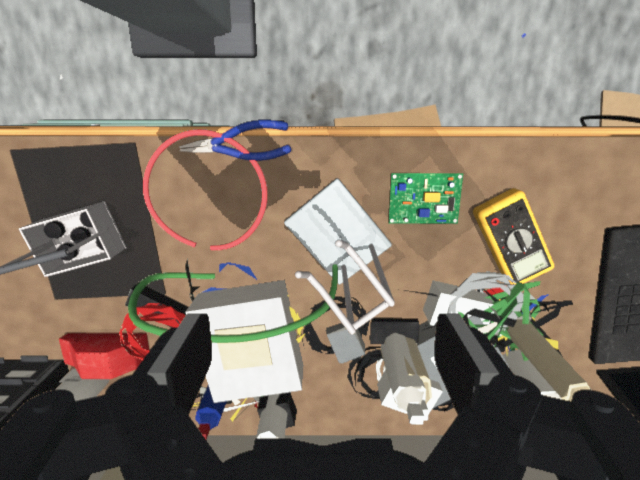

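View pics/w_ba.png

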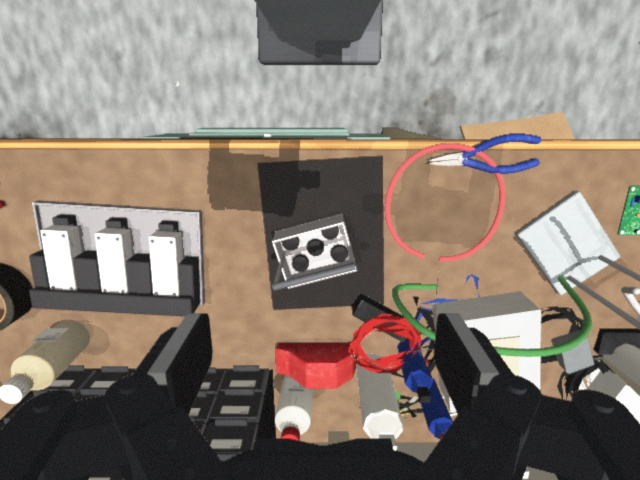

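View pics/w_tr.png

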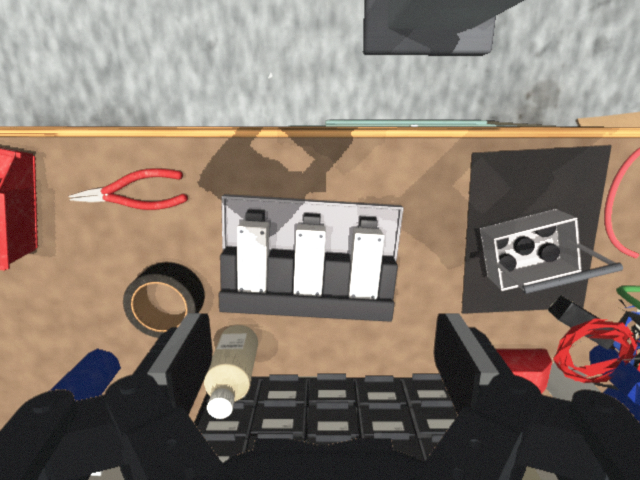

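Stand tips are at (340,243) and (302,275) in the first wrist view, with posts at (392,304) and (352,330). In the third, the basket bar runs (528,288)–(618,268) and the modules are at (252,257), (309,260) and (367,263). Next I'll compute positions and check which tilted poses the arm can reach.

```bash
cat >> h.py <<'E'
def tilt(alpha,yaw,camup): # approach: horizontal heading yaw, alpha below horizontal
    h=np.array([np.cos(yaw),np.sin(yaw),0]); k=np.array([0,0,1.])
    z=np.cos(alpha)*h-np.sin(alpha)*k; x=(np.sin(alpha)*h+np.cos(alpha)*k)*(1 if camup else -1)
    return m2q(np.column_stack([x,np.cross(z,x),z]))
E
python3 - <<'E'
from h import *
ms,mb,mt=load('w_st'),load('w_ba'),load('w_tr')
print('tips',onplane(ms,340,243,.212).round(4),onplane(ms,302,275,.212).round(4))
print('posts',onplane(ms,392,304,.207).round(4),onplane(ms,352,330,.207).round(4))
print('base',[onplane(ms,u,v,.012).round(3) for u,v in((338,179),(391,241),(285,222))])
print('bar tr',onplane(mt,528,289,.128).round(4),onplane(mt,618,268,.128).round(4))
print('bar ba',onplane(mb,277,285,.128).round(4),onplane(mb,355,266,.128).round(4))
print('mat ba',[onplane(mb,u,v,.003).round(3) for u,v in((258,163),(383,156),(384,300),(273,309))])
im=cv2.imread('pics/w_tr.png')
w=((im.min(2)>200)*255).astype(np.uint8); w[:215]=0;w[310:]=0;w[:,:225]=0;w[:,395:]=0
w=cv2.morphologyEx(w,cv2.MORPH_OPEN,np.ones((5,5)))
for c in cv2.findContours(w,0,2)[0]:
    if cv2.contourArea(c)<500: continue
    P=np.array([onplane(mt,*p,.045)[:2] for p in c[:,0].astype(float)])*1000
    r=cv2.minAreaRect(P.astype(np.float32)); print('mod',np.round(r[0],1),np.round(r[1],1),r[2])
print('tray bench corners',[onplane(mt,u,v,.02).round(3) for u,v in((224,197),(402,206))],'lip top front',[onplane(mt,u,v,.058).round(3) for u,v in((221,292),(392,300))])
for P in [(.45,-.38,.033),(.48,-.22,.033),(.45,-.07,.05),(.45,.07,.05)]:
  for y in (0,-.09):
   for cu in (0,1):
    print(P,y,cu,[(a,None if (s:=robot.solve_ik(P,tilt(np.radians(a),y,cu))) is None else np.round(s[[3,4,5]],2).tolist()) for a in (20,30,45,60)])
E
```

```text
tips [0.452  0.3992 0.212 ] [0.4885 0.3588 0.212 ]
posts [0.5259 0.4588 0.207 ] [0.5592 0.4148 0.207 ]
base [array([0.419, 0.404, 0.012]), array([0.517, 0.49 , 0.012]), array([0.486, 0.322, 0.012])]
bar tr [ 0.5227 -0.0496  0.128 ] [0.4955 0.0509 0.128 ]
bar ba [ 0.5207 -0.0494  0.128 ] [0.4935 0.0531 0.128 ]
mat ba [array([ 0.377, -0.087,  0.003]), array([0.366, 0.102, 0.003]), array([0.607, 0.115, 0.003]), array([ 0.624, -0.074,  0.003])]
mod [ 522.8 -313.1] [40.5 95.2] 85.5097885131836
mod [ 514. -225.] [ 55.  122.6] 86.46669006347656
mod [ 479.9 -270.6] [51.2 45.6] 0.09708981961011887
mod [ 510.5 -397.9] [112.   51.1] 0.09604770690202713
tray bench corners [array([ 0.436, -0.43 ,  0.02 ]), array([ 0.448, -0.184,  0.02 ])] lip top front [array([ 0.562, -0.435,  0.058]), array([ 0.574, -0.197,  0.058])]
(0.45, -0.38, 0.033) 0 0 [(20, [1.9, 1.15, 1.77]), (30, [1.84, 0.95, 1.89]), (45, [1.62, 0.66, 2.2]), (60, [1.09, 0.48, 2.79])]
(0.45, -0.38, 0.033) 0 1 [(20, [1.9, 1.15, -1.37]), (30, [1.84, 0.95, -1.25]), (45, [1.62, 0.66, -0.94]), (60, [1.09, 0.48, -0.35])]
(0.45, -0.38, 0.033) -
[... 1133 characters left out ...]
.68, 1.62]), (60, [2.55, 0.21, 1.95])]
(0.45, -0.07, 0.05) -0.09 1 [(20, [2.82, 1.55, -1.69]), (30, [2.85, 1.21, -1.63]), (45, [2.83, 0.68, -1.52]), (60, [2.55, 0.21, -1.19])]
(0.45, 0.07, 0.05) 0 0 [(20, [3.24, 1.55, 1.61]), (30, [3.23, 1.2, 1.59]), (45, [3.24, 0.67, 1.55]), (60, [3.34, 0.18, 1.44])]
(0.45, 0.07, 0.05) 0 1 [(20, [3.24, 1.55, -1.54]), (30, [3.23, 1.2, -1.55]), (45, [3.24, 0.67, -1.59]), (60, [3.34, 0.18, -1.7])]
(0.45, 0.07, 0.05) -0.09 0 [(20, [3.41, 1.51, 1.65]), (30, [3.39, 1.17, 1.61]), (45, [3.41, 0.66, 1.52]), (60, [3.67, 0.19, 1.22])]
(0.45, 0.07, 0.05) -0.09 1 [(20, [3.41, 1.51, -1.49]), (30, [3.39, 1.17, -1.53]), (45, [3.41, 0.66, -1.62]), (60, [3.67, 0.19, -1.92])]
```

Measurements from different views agree: the bar centre is about (0.508, 0.001) with yaw 0.262, and the stand is at (0.4995, 0.403) with yaw about 0.693. I'll hang the basket now.

```bash
python3 - <<'E'
from h import *
S=np.array([.4995,.403]); ys=.693; u=np.array([np.cos(ys),np.sin(ys)])
yb=.262
best=None
for k in(1,-1):
    a=robot.solve_ik([.508,.001,.123],down(yb+k*np.pi/2)); b=robot.solve_ik([*(S-.01*u),.19],down(ys+k*np.pi/2))
    print(k,a,b)
    if a is not None and b is not None:
        w=max(abs(a[5]),abs(b[5]))
        if best is None or w<best[0]: best=(w,k)
k=best[1]; q1=down(yb+k*np.pi/2); q2=down(ys+k*np.pi/2)
robot.command_gripper(.8)
robot.movep([.508,.001,.25],q1); robot.movel([.508,.001,.123],vel=.12)
robot.command_gripper(0,60); robot.dwell(.3)
print('gap',robot.current_finger_gap(),robot.current_grip_force())
robot.movel([.508,.001,.16],vel=.08);robot.movel([.508,.001,.235],vel=.15)
print('gap',robot.current_finger_gap(),robot.current_force())
snap('side','hang1')
A=S-.12*u
robot.movel([*A,.235],frame=q2,vel=.2)
robot.dwell(.3); snap('wrist','hang2'); snap('side','hang3'); print(robot.current_t(),robot.current_finger_gap())
a=cv2.imread('pics/hang2.png');b=cv2.imread('pics/hang3.png')
cv2.imwrite('pics/c1.png',np.hstack([cv2.resize(a,(400,300)),b[80:380,150:550]]))
E
```

```text
1 [-8.96950631e-02  4.44360061e-01  1.86480655e+00 -4.44089210e-16
  8.32426041e-01 -3.51695063e-01] [ 6.04988611e-01  5.54623148e-01  1.47944567e+00 -4.44089210e-16
  1.10752383e+00 -8.80113895e-02]
-1 [-8.96950631e-02  4.44360061e-01  1.86480655e+00 -4.44089210e-16
  8.32426041e-01  2.78989759e+00] None
gap 0.09239580517042106 58.50190579891205
gap 0.09211346559840326 [ 0.24624831 -0.61692565 -2.26620543]
13.4917 0.09449537022529379
```

View pics/c1.png

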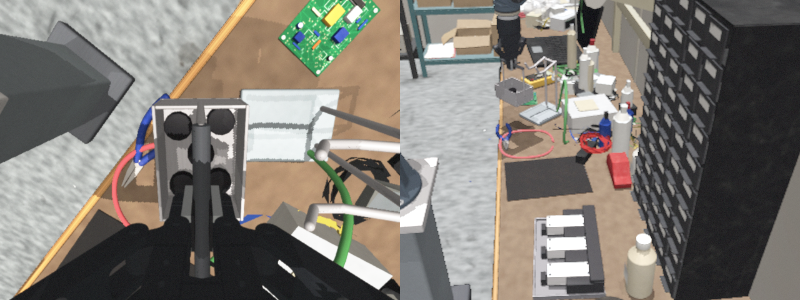

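The basket is held level, and the prong tips at about (512,238) and (497,344) at full resolution run nearly parallel to the bar. I'll refine the stand from this closer view and check it.

```bash
python3 - <<'E'
from h import *
m=load('hang2')
S=np.array([.4995,.403]); ys=.693;Rz=np.array([[np.cos(ys),np.sin(ys)],[-np.sin(ys),np.cos(ys)]])
for p in((512,240),(498,345)):
    P=onplane(m,*p,.212); print(P, (Rz@(P[:2]-S)).round(4))
for y in(.028,-.028): print(proj(m,[*(S+Rz.T@[-.036,y]),.212]))
E
```

```text
[0.44855905 0.39910243 0.212     ] [-0.0417  0.0295]
[0.48143432 0.361575   0.212     ] [-0.0404 -0.0203]
[525.23516023 243.55768813]
[505.17671433 359.50247384]
```

```bash
python3 - <<'E'
import cv2
a=cv2.imread('pics/hang2.png'); cv2.imwrite('pics/c2.png',cv2.resize(a[180:420,400:640],None,fx=2,fy=2))
E
```

```text
(no output)
```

View pics/c2.png

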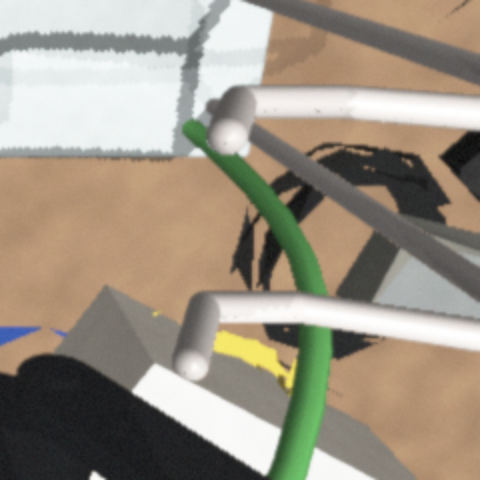

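Tips are at full-image (514,250) and (496,363), within 5 mm of prediction. I'll seat the basket with a 4 mm correction.

```bash
python3 - <<'E'
from h import *
S=np.array([.4995,.403]); ys=.693; u=np.array([np.cos(ys),np.sin(ys)]); n=np.array([-u[1],u[0]])
C=S-.014*u-.002*n
A=robot.current_eef_pos(); 
robot.movel([*C,.235],vel=.12)
robot.movel([*C,.196],vel=.06); f0=robot.current_force()
robot.movel([*C,.191],vel=.03); print(robot.current_eef_pos(),f0,robot.current_force())
for z in (.189,.187,.185):
    if robot.current_force()[2]>-0.5+0.7: break
    robot.movel([*C,z],vel=.03); print(z,robot.current_force())
robot.dwell(.2); robot.command_gripper(.35); robot.dwell(.5)
robot.movel([*C,.28],vel=.1); robot.dwell(.5); snap('side','hang4')
robot.movep([*(C-.13*u),.40],tilt(np.radians(90),.693,1)) if 0 else None
snap('wrist','hang5'); print(robot.current_t(),robot.current_force())
a=cv2.imread('pics/hang5.png');b=cv2.imread('pics/hang4.png')
cv2.imwrite('pics/c3.png',np.hstack([cv2.resize(a,(400,300)),cv2.resize(b[100:250,220:420],(400,300))]))
E
```

```text
[0.48993681 0.39247729 0.19086244] [ 0.11024773 -0.04447494 -1.46700724] [-0.07939356 -1.11776803 -1.33830775]
0.189 [ 0.41790888 -0.68487651  4.03998367]
18.5917 [ 0.28991732 -1.22299427 -0.74138462]
```

View pics/c3.png

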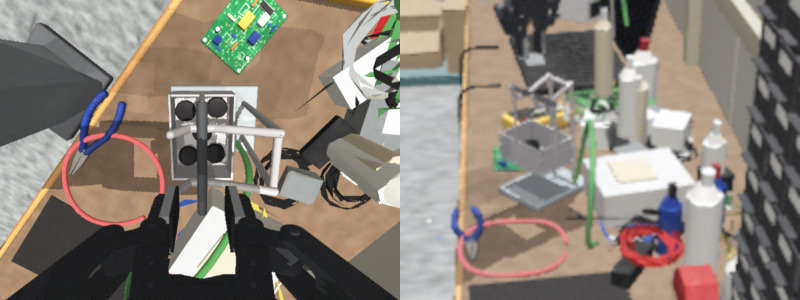

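The basket hangs on both prongs and is released. Next, a closer look at the tray.

```bash
python3 - <<'E'
from h import *
p=robot.current_eef_pos(); robot.movel([p[0],p[1],.40],vel=.25)
robot.movep([.40,-.305,.34],down(np.pi)); robot.dwell(.2); im,m=snap('wrist','tr2')
g=im.min(2); print(robot.current_t())
for thr in(225,240):
  w=((g>thr)*255).astype(np.uint8)
  for c in cv2.findContours(w,0,2)[0]:
    if cv2.contourArea(c)<1500: continue
    r=cv2.minAreaRect(c); print(thr,np.round(r[0],1),np.round(r[1],1),round(r[2],1),cv2.contourArea(c))
E
```

```text
21.975
225 [383.  282.1] [34.1 56.6] 7.1 1559.0
225 [315.9 286.7] [34.2 72.1] 2.9 2247.5
225 [248.5 282. ] [72. 33.] 90.0 2003.5
240 [383.2 282. ] [33.3 55.4] 6.0 1513.0
240 [315.  286.7] [33.4 71.8] 4.4 2211.5
240 [248.  282.5] [71. 32.] 90.0 1844.5
```

View pics/tr2.png

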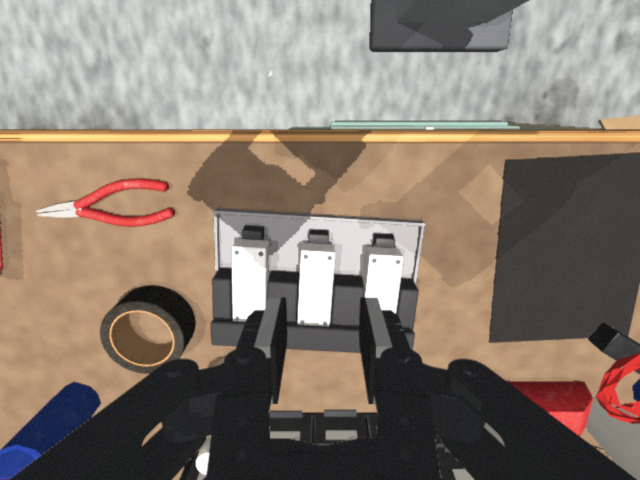

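The three modules show near top edges at (234–269,239), (301–334,242) and (367–402,248). The lip's front edge runs (212,320)–(415,333).

```bash
python3 - <<'E'
from h import *
m=load('tr2')
N=[]
for a,b in(((233.5,239),(269.5,240.5)),((300.5,242),(335,243)),((366.5,247.5),(402.5,249.5))):
    A,B=onplane(m,*a,.045)[:2],onplane(m,*b,.045)[:2]; print(A.round(4),B.round(4),np.linalg.norm(A-B).round(4)); N.append((A+B)/2)
N=np.array(N); print(N.round(4),np.linalg.norm(np.diff(N,axis=0),axis=1)); d=N[2]-N[0]; yaw=np.arctan2(-d[0],d[1]); print('yaw',yaw)
h=np.array([np.cos(yaw),np.sin(yaw)]); print('tray C from modules',N.mean(0)+.05*h)
L=[onplane(m,*p,.058)[:2] for p in((212,320),(415,333))]; d=L[1]-L[0]; print(L,np.linalg.norm(d),np.arctan2(-d[0],d[1]),'C from lip',np.mean(L,0)-.0435*h)
L=[onplane(m,*p,.0)[:2] for p in((216,211),(424,222))]; d=L[1]-L[0]; print(L,np.linalg.norm(d),np.arctan2(-d[0],d[1]))
E
```

```text
[ 0.461  -0.4065] [ 0.4628 -0.3654] 0.0412
[ 0.4646 -0.3299] [ 0.4658 -0.2902] 0.0396
[ 0.4713 -0.2538] [ 0.4737 -0.2121] 0.0418
[[ 0.4619 -0.3859]
 [ 0.4652 -0.31  ]
 [ 0.4725 -0.233 ]] [0.07595928 0.07739543]
yaw -0.0689791440151702
tray C from modules [ 0.51642131 -0.31310642]
[array([ 0.55849086, -0.4362757 ]), array([ 0.57614469, -0.19290022])] 0.24401492014108836 -0.0724105771419766 C from lip [ 0.52392122 -0.31158974]
[array([ 0.43952172, -0.43636082]), array([ 0.45350245, -0.17784582])] 0.25889277238417535 -0.05402826287910695
```

Tray frame: centre ≈ (0.5255, −0.3125), yaw −0.065; the visible near edge is actually the lower one. I'll write the pick and place routines and extract the right-hand module.

```bash
cat > pp.py <<'E'
from h import *
TC=np.array([.5255,-.3125]); TY=-.065; MC=np.array([.4935,.014]); MY=.058; AL=np.radians(32)
def w(C,yaw,x,y,z): c,s=np.cos(yaw),np.sin(yaw); return np.array([C[0]+c*x-s*y,C[1]+s*x+c*y,z])
def tcp(g,al,yaw): return g+.005*np.array([np.cos(al)*np.cos(yaw),np.cos(al)*np.sin(yaw),-np.sin(al)])
def go(g,al,yaw,up,vel,joint=False):
    p,q=tcp(g,al,yaw),tilt(al,yaw,up)
    robot.movep(p,q) if joint else robot.movel(p,frame=q,vel=vel)
GX,GZ=-.033,.003      # grasp in module frame (x, toward white plate)
def pick(y):
    b=.09; g=lambda b:w(TC,TY,GX-b*np.cos(AL),y,.030+GZ+b*np.sin(AL))
    robot.command_gripper(.62,40)
    go(g(.16),AL,TY,1,0,True); go(g(.0),AL,TY,1,.1)
    print('at grasp F',robot.current_force().round(1))
    robot.command_gripper(0,45); robot.dwell(.3)
    print('gap',robot.current_finger_gap()*.085,'F',robot.current_force().round(1))
def mod(th,bx,bz,y):  # far lower edge at (bx,bz), near end raised by th -> world grasp
    c,s=np.cos(th),np.sin(th); R2=lambda x,z:(c*x+s*z,-s*x+c*z)
    dx,dz=R2(-.05+GX,.015+GZ); return w(TC,TY,bx+dx,y,bz+dz)
def extract(y):
    for d in (6,12,18,24):
        th=np.radians(d); go(mod(th,.050-.03*np.sin(th),.016,y),AL+th,TY,1,.05)
    print('raised F',robot.current_force().round(1),'gap',robot.current_finger_gap()*.085)
    go(mod(th,.018,.020,y),AL+th,TY,1,.08); go(mod(th,.018,.17,y),AL+th,TY,1,.15)
    print('out F',robot.current_force().round(1),'gap',robot.current_finger_gap()*.085,robot.current_t())
E
python3 - <<'E'
from pp import *
pick(.08); extract(.08)
a,_=snap('side','m1');b,_=snap('wrist','m1w')
cv2.imwrite('pics/c4.png',np.hstack([cv2.resize(b[:,:,::-1],(400,300)),cv2.resize(a[180:405,220:520,::-1],(400,300))]))
E
```

```text
at grasp F [-0.6  0.  -0.2]
gap 0.039253446130682296 F [-4.8 -0.5  6.1]
raised F [ 1.5 -2.3 -0.9] gap 0.039414179735534516
out F [ 0.3  0.6 -1. ] gap 0.03894722150961115 29.4667
```

View pics/c4.png

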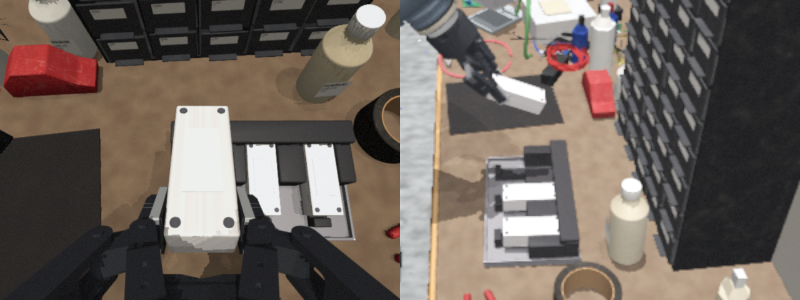

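The module is out cleanly and held at its near end. Now I'll flip it, place it by pivoting its nose on the mat, and release.

```bash
cat >> pp.py <<'E'
def place(y,x=0.0):
    nose=x+.05; zt=.003
    def g(ph,lift=0): 
        c,s=np.cos(ph),np.sin(ph); return w(MC,MY,nose-(.083*c-.012*s),y,zt+.083*s+.012*c+lift)
    be0,be1=np.radians(28),np.radians(38); ph0=AL+be0
    go(g(ph0,.16),be0,MY,0,0,True); print('gap',robot.current_finger_gap()*.085)
    go(g(ph0,.006),be0,MY,0,.15)
    robot.command_gripper(0,22)
    n=8; ph1=np.radians(12); fmax=0
    for i in range(n+1):
        t=i/n; go(g(ph0+(ph1-ph0)*t,-.001),be0+(be1-be0)*t,MY,0,.06)
        fmax=max(fmax,np.abs(robot.current_force()).max())
    print('fmax',fmax,'F',robot.current_force().round(1),'gap',robot.current_finger_gap()*.085)
    robot.command_gripper(.62); robot.dwell(.3)
    gb=g(ph1); be=be1
    back=gb-.09*np.array([np.cos(be)*np.cos(MY),np.cos(be)*np.sin(MY),-np.sin(be)])
    go(back,be,MY,0,.12); go(back+[0,0,.12],be,MY,0,.25); print('t',robot.current_t())
E
python3 - <<'E'
from pp import *
place(.065)
a,_=snap('side','p1');b,_=snap('wrist','p1w')
cv2.imwrite('pics/c5.png',np.hstack([cv2.resize(b[:,:,::-1],(400,300)),cv2.resize(a[180:405,220:520,::-1],(400,300))]))
E
```

```text
gap 0.03886103444323574
fmax 9.236179288672412 F [2.  0.3 1.9] gap 0.039156580282466054
t 38.0083
```

View pics/c5.png

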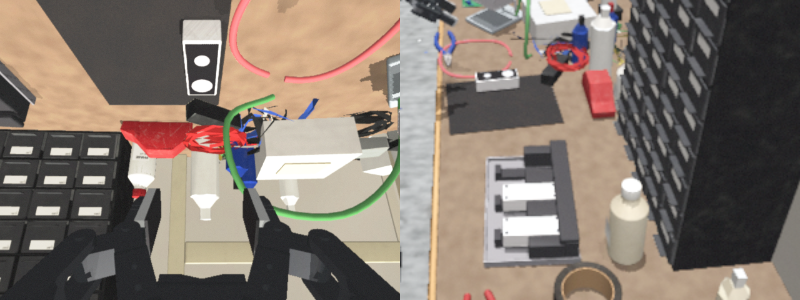

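The first module lies lenses up on the mat, at (497,80) in the right half. The other two get the same treatment.

```bash
python3 - <<'E'
from pp import *
p=robot.current_eef_pos(); robot.movel([p[0],p[1],.25],vel=.25)
pick(0.0); gap=robot.current_finger_gap()*.085
if .034<gap<.045:
    extract(0.0); gap=robot.current_finger_gap()*.085
    if .034<gap<.045: place(-.003)
a,_=snap('side','p2')
cv2.imwrite('pics/c6.png',cv2.resize(a[180:405,220:520,::-1],(600,450)))
E
```

```text
at grasp F [ 0.3 -0.  -0.8]
gap 0.03945546349899357 F [-5.1 -0.5  5.8]
raised F [ 1.9 -3.1 -0.1] gap 0.039235495194647696
out F [-0.4  0.  -1.3] gap 0.03938641109212239 46.325
gap 0.03926628561198909
fmax 11.311024542349507 F [ 2.5 -0.8  1.7] gap 0.03887776246036448
t 54.5083
```

View pics/c6.png

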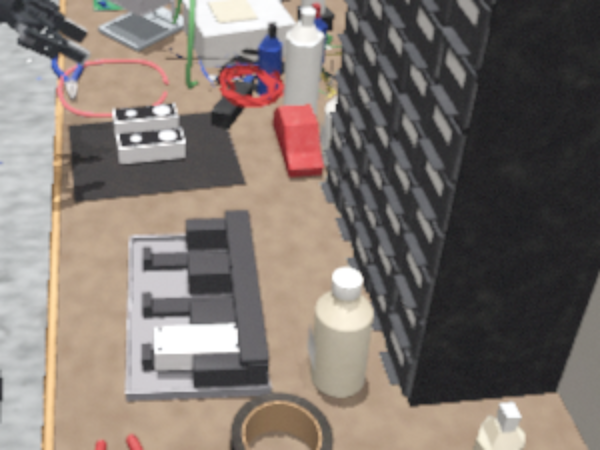

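Both modules lie lenses up on the mat, at (147,115) and (152,145). Now the third.

```bash
python3 - <<'E'
from pp import *
p=robot.current_eef_pos(); robot.movel([p[0],p[1],.25],vel=.25)
pick(-.08); gap=robot.current_finger_gap()*.085
if .034<gap<.045:
    extract(-.08); gap=robot.current_finger_gap()*.085
    if .034<gap<.045: place(-.066)
p=robot.current_eef_pos(); robot.movel([p[0],p[1],.25],vel=.25)
robot.movep([.36,.10,.45],down(np.pi)); robot.dwell(.5)
a,_=snap('side','p3'); b,_=snap('wrist','p3w'); print(robot.current_t())
cv2.imwrite('pics/c7.png',np.hstack([cv2.resize(b[:,:,::-1],(400,300)),cv2.resize(a[80:305,200:500,::-1],(400,300))]))
E
```

```text
at grasp F [-0.2 -0.1 -0.5]
gap 0.03910933670306221 F [-4.8 -0.1  5.8]
raised F [ 0.8 -3.   0.2] gap 0.03943210728175054
out F [-0.5 -0.4 -2.2] gap 0.03914207040645875 63.9167
gap 0.039265337841207074
fmax 14.761943532234694 F [ 2.6 -0.4 -0.6] gap 0.03896000427297376
t 72.0583
76.5917
```

View pics/c7.png

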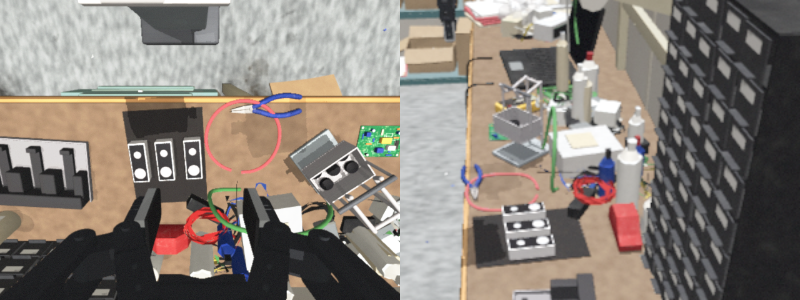

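```bash
python3 - <<'E'
import cv2,numpy as np
b=cv2.imread('pics/p3w.png'); a=cv2.imread('pics/p3.png')
cv2.imwrite('pics/c8.png',np.hstack([cv2.resize(b[160:330,190:350],(376,400)),cv2.resize(b[180:380,430:640],(420,400))]))
E
```

```text
(no output)
```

View pics/c8.png

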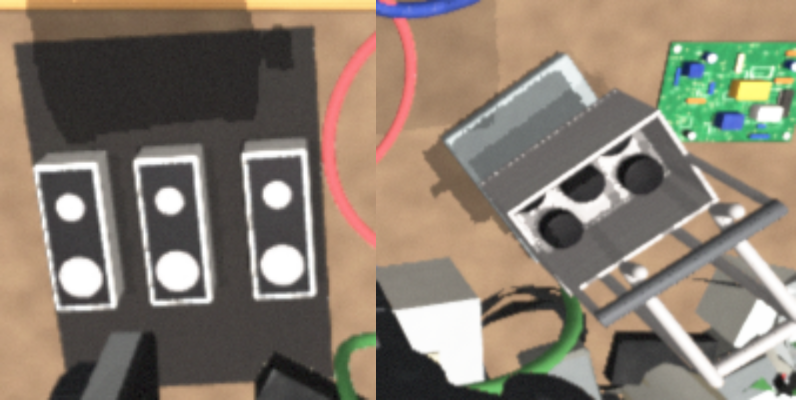

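All three modules lie flat on the mat with lenses up, and the basket's bar rests across both prongs. The robot is clear of everything, so I'm handing it in.

```bash
python3 -c "
from workcell import robot
print(robot.finish_job())"
```

```text
the job is handed in; nothing more can be done
None
```

I handed the job in at about 77 s of the 210 s limit: the basket hangs on both prongs and all three sensor modules lie flat on the mat with lenses up, as the last pictures show, but no verdict came back.

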